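# Stow the edge guards, nested in the V rack

### The job

Put the two loose edge guards away in the V rack: nest the blue angle section into the bare aluminium one that lies in the rack, then nest the orange one into the blue, each with its tabbed leg along the tall steep side of the rack, pushed fully home in the V and with the ends of all three flush. Lower them in rather than dropping them, leave them resting there, and leave the other things on the bench where they stand.

Things in the scene. Friction and masses are not known exactly. Their poses are not given: they have to be found in the camera images.
- blue_tab (a point): Centre of the blue guard's grip tab: 30 mm wide (along y), 4 mm thick, in the plane of the tab leg, from its free edge (60 mm from the outer corner) to 100 mm from it; centred 32 mm from mid-length, to -y. x: across the tab's sheet, to the side where the plain leg extends; y: along the length; z: up the tab leg. Outer corner line at mid-length: (-2, +32, -80) mm. Tab leg upright at the start.
- orange_tab (a point): Centre of the orange guard's grip tab: 30 mm wide (along y), 4 mm thick, in the plane of the tab leg, from its free edge (60 mm from the outer corner) to 100 mm from it; centred 32 mm from mid-length, to +y. x: across the tab's sheet, to the side where the plain leg extends; y: along the length; z: up the tab leg. Outer corner line at mid-length: (-2, -32, -80) mm. Tab leg upright at the start.
- blue: The blue edge guard: an angle section, two flat legs at a right angle, each 60 mm wide outside, 160 mm long, 4 mm thick, about 0.2 kg, with a tab on one leg. Origin on its outer corner line at mid-length; x along the plain leg, y along the length, z up the tab leg. At the start the plain leg lies flat on the table, at a yaw within 0.6 of 0, on the left or the right.
- orange: The orange edge guard: an angle section, two flat legs at a right angle, each 60 mm wide outside, 160 mm long, 4 mm thick, about 0.2 kg, with a tab on one leg. Origin on its outer corner line at mid-length; x along the plain leg, y along the length, z up the tab leg. At the start the plain leg lies flat on the table, at a yaw within 0.6 of 0, on the left or the right.
- liner: Bare aluminium angle section, no tab, loose in the rack: legs 60 x 60 mm outside, 160 long, 4 thick, 0.24 kg. Origin on its outer corner line at mid-length; x along its gentle leg (rises 35 degrees, away from the robot), y its length, z along its steep leg (leans 35 degrees from vertical to the robot). A nested guard has parallel axes, its origin 4 mm further in x and z (the next 8 and 8), same y.
- rack_apex (a point): Bottom of the fixed cream V rack's V at mid-length, 28 mm above the table. Upright axes: y along the V, x level, from the steep side to the gentle side, away from the robot (yaw within 0.3). Rack walls: 150 mm along y, 6 thick; the gentle one is 52 mm up its slope, the steep one 46 mm. Black base 165 x 170 mm. Guards go in from the steep side, tilted 35 degrees.
- shield_edge (a point): Middle of the edge nearest the robot of the rack's rigid amber see-through shield, at the plate's underside; axes as rack_apex. It is a level plate 5 mm thick, from here 99 mm in +x, 168 mm along y, over the gentle side of the V (this edge is 5 mm in x and 157 mm in z from rack_apex), on two 10 mm posts 87 mm further in x, at y = +-74. The steep side is open above.
- jar: Bystander: small amber glass jar, 44 mm across, 60 mm tall; origin at the centre of its underside.
- tin: Bystander: small pale, whitish metal tin, 48 mm across, 50 mm tall; origin at the centre of its underside.
- wash_bottle: Bystander: white bottle with red cap, 66 mm across, 165 mm tall; origin at the centre of its underside.
- carrier: Bystander: blue wafer carrier with a pale round lid, 110 x 110 mm, 36 mm tall; origin at the centre of its underside.
- beaker: Bystander: glass beaker, 64 mm across, 80 mm tall; origin at the centre of its underside.
- driver: Bystander: red-handled screwdriver 150 mm long lying down; origin at the centre of its underside.
- weight: Bystander: brass block 50 x 50 mm, 35 mm tall; origin at the centre of its underside.
Mind the look-alikes: they are no part of the job. There is more than one size of the blue; the one meant has the size given above.

How it is judged:
On the way, in this order (a step that is already met when the one before it is completed fails the run):
1. the blue guard is nested fully home in the aluminium one, ends flush, and let go (x of blue_tab in the frame of liner between 0.002 and 0.01 m and y of blue_tab in the frame of liner between -0.04 and -0.024 m and z of blue_tab in the frame of liner between 0.08 and 0.088 m and angle between the y axis of blue_tab and the y axis of liner, either way round below 0.07 rad and angle between the z axis of blue_tab and the z axis of liner, either way round below 0.07 rad and distance between liner and rack_apex below 0.008 m and contact force between the fingers and blue below 0.1 N and linear speed of blue below 0.02 m/s), for 0.2 s.
2. the orange guard is nested fully home in the blue one, ends flush, and let go (x of orange_tab in the frame of blue_tab between 0 and 0.008 m and y of orange_tab in the frame of blue_tab between 0.056 and 0.072 m and z of orange_tab in the frame of blue_tab between 0 and 0.008 m and angle between the y axis of orange_tab and the y axis of blue_tab, either way round below 0.07 rad and angle between the z axis of orange_tab and the z axis of blue_tab, either way round below 0.07 rad and y of orange_tab in the frame of liner between 0.024 and 0.04 m and x of blue_tab in the frame of liner between 0.002 and 0.01 m and y of blue_tab in the frame of liner between -0.04 and -0.024 m and z of blue_tab in the frame of liner between 0.08 and 0.088 m and angle between the y axis of blue_tab and the y axis of liner, either way round below 0.07 rad and angle between the z axis of blue_tab and the z axis of liner, either way round below 0.07 rad and distance between liner and rack_apex below 0.008 m and contact force between the fingers and orange below 0.1 N and linear speed of orange below 0.02 m/s), for 0.2 s.
At the end, for the whole second after the job is handed in: Aluminium, blue and orange lie nested in that order in the rack, tabbed legs on the steep side: each within 4 mm of fully seated along both legs, ends within 8 mm of flush, axes within 4 degrees, the aluminium one within 8 mm of its place in the rack; all released and at rest (all of step 2 and contact force between the fingers and blue below 0.1 N and linear speed of blue below 0.02 m/s); the robot touches nothing.
It fails at once if a guard is dropped or thrown (moves faster than 0.5 m/s while not touched by the fingers) ((contact force between the fingers and blue below 0.1 N and linear speed of blue above 0.5 m/s) or (contact force between the fingers and orange below 0.1 N and linear speed of orange above 0.5 m/s)).
It fails at once if one of the other things on the bench is shifted by more than 40 mm or knocked over (distance of any of jar, tin, wash_bottle, carrier, beaker, driver, weight from where it was at the start of the episode above 0.04 m or angle between any of jar, tin, wash_bottle, carrier, beaker, weight's own z axis and vertical above 0.5 rad).
It also fails if it takes over 61 s, if anything falls off the work surface, if the arm or the gripper's body presses on something with over 40 N, if the wrist force passes 120 N, or if a joint passes its speed limit or range.

### The arm

A 6-joint arm with a two-finger parallel gripper is mounted at the origin on the work surface. World frame = base frame: x ahead of the robot, y to its left, z up, the work surface at z = 0. Lengths are in m, angles in rad, forces in N, time in s.
With the tool pointing down it reaches from about 0.325 to 0.75 m from the base axis. Payload 7.6 kg.
Tool frame: the origin (TCP) lies midway between the tips of the shut fingers; the grasp point (between the pads) lies 19 mm behind it; z points along the fingers, y is the line along which they close (so a half turn about z gives the same grasp; the last joint's range is limited). The gripper opens to 85 mm and grips with 20 to 120 N. Pads are 22 mm wide; open, the fingers measure 114 mm over their backs; the gripper's body (76 mm by 85 mm) begins 54 mm behind the grasp point. The pads swing forward as they close: fully open they stand 13 mm farther back than shut.
Start: joints at [-1.367, 0.052, 1.401, -0, 1.689, -0.07], TCP at [0.142, -0.505, 0.231] pointing down, gripper open.
Joint ranges: [-2.9, 2.9], [-0.91, 2.17], [0.12, 2.37], [-1.06, 4.2], [0.26, 2.73], [-2.93, 2.93]. Speed limits (rad/s): [2.57, 2.57, 3.01, 3.14, 3.14, 3.14].

### API

Orientations are given as a rotation vector (axis times angle).
In Python, from station import env, snapshot, camera_model, silhouettes gives the robot as it stands. The module is installed in compiled form; this text tells all that it offers.
- The arm moves only by the tool drive_tool, never from a script. Its argument "motion" is a list of rows, each a list of 3 entries, a list of its own where there are three numbers: the turn, a rotation vector about the tool's x, y, z in rad, then the shift along the tool's x, y, z in mm, then the closure, from 0 (fully open) to 1 (shut). In form: [[[ax, ay, az], [tx, ty, tz], claw], ...]. A call has 1 to 5 rows; each row is the pose to reach, as a shift and turn from the pose commanded when the call began, along the tool's axes at that moment; what a row does not reach only later rows make up. A row lasts 1/12 s, in which the tool goes at most 41.7 mm and 7.16 degrees, less where a joint would pass 70% of its speed; a pose out of reach is approached as far as the arm can. A call with a gripper value outside its range is refused whole. The fingers move at their own pace and stop on an object; "grip_force" is the grip in N (left out, the last holds). Time passes only in rows, so rows that repeat a pose let the fingers close. It gives the time, the measured TCP pose, the force, the opening and the grip force at its end, in the units of the state.
- env.sense(): the state, without advancing time (a new reading comes with each control period).
- snapshot(name): name is "scene" or "top" or "wrist"; returns (picture, depth): 420x560x3 uint8, blue, green, red; 420x560 float32, m along the optical axis (not along the pixel's ray), 0 where there is no reading.
- camera_model(name): a dict with "fx", "fy", "cx", "cy" (pixels), "R" (3x3) and "t" (3): a world point X has camera coordinates R X + t. Camera axes: x right, y down, z forward; pixel columns grow to the right and rows downward; lengths in m; the calibration is good to about 2 mm. The wrist camera is an equidistant fisheye: a pixel r from the principal point sees the ray r / f radians off the axis. A picture is of the moment at which its call begins: read the wrist's pose just before it. camera_model takes no time and is no camera call; for the wrist camera it gives the pose at the moment of the call.
- env.close_job(): hands the job in; it is judged then, once.
Trained networks look in the newest picture that a camera, given by its name, has taken for a name from the list of things; names that differ only in an ending like _2 or _b are one class to them, and where a whole thing is asked for, a point or a joint stands for the part that bears it (a point fixed in the world has none). Each returns a list of dicts, best first, with "score" (0 to 1); they miss things now and then, are a little off and sometimes report something else, mostly with a low value. They report only what shows in the picture. A call takes as long as a camera call. They do not tell look-alikes from the thing itself.
- silhouettes(camera, label): "pixels" (420x560 bool, what is visible of it) and "centre" ([column, row] in pixels, amid what is visible of it).
The state is a dict: "t": time; "joint_pos": joint angles; "joint_vel": joint speeds; "effort": joint torques, N m; "tool_pos": TCP position; "eef_rot": TCP orientation; "ft_force": force on the tool from outside, world axes, zero at the start; "wrist_torque": the same for the moment, N m; "gripper_width": opening from 0.0 (shut) to 1.0 (fully open); "gripper_force": force on a finger pad.
Only numpy, scipy, OpenCV 4.12 (cv2) and the standard library are available. Lean on these libraries where they do the work, as an engineer would, in place of code of your own. Each camera call takes 0.05 s, during which the arm holds its last target. There are 200 camera calls.

## Working session

There is one attempt and no reset: what is moved stays moved. The work goes in short steps, Python scripts to look and compute and a tool call to move; the robot and the scene stay as the last step left them, time stands still between calls to the robot, and variables do not carry over. Pictures are saved under pics/ and viewed, at most 10 in all, crops included, and the job is handed in when it is done.

Besides the shell and the picture viewer there is one more tool, called as name([rows], argument=value, ...), one row to a line, values as JSON. drive_tool: Moves the arm, as the interface text tells. Its arguments: {"type":"object","properties":{"motion":{"type":"array","items":{"type":"array"}},"grip_force":{"type":"number"}},"required":["motion"]}

```bash
mkdir -p pics
cat > h.py <<'E'
import numpy as np, cv2
from station import env, snapshot, camera_model, silhouettes
from scipy.spatial.transform import Rotation as Ro
def cloud(cam,d,mask=None):
    m=camera_model(cam); v,u=np.nonzero((d>0)&(mask if mask is not None else True))
    z=d[v,u]; 
    P=np.c_[(u-m['cx'])/m['fx']*z,(v-m['cy'])/m['fy']*z,z]
    return (P-m['t'])@m['R'], u, v
E
python3 - <<'E'
from h import *
for c in ['scene','top']:
    p,d=snapshot(c); cv2.imwrite(f'pics/{c}0.png',p); np.save(f'{c}_d.npy',d); np.save(f'{c}_p.npy',p)
    m=camera_model(c); print(c,-m['R'].T@m['t'],m['fx'])
    for l in ['blue','orange','blue_tab','liner','wash_bottle','beaker','carrier','jar','tin','weight','driver']:
        for s in silhouettes(c,l)[:3]:
            P,u,v=cloud(c,d,s['pixels'])
            if len(P): print(l,round(s['score'],2),np.round(s['centre']),len(P),np.round(np.median(P,0),3),np.round(P.min(0),3),np.round(P.max(0),3))
print(env.sense())
E
```

```text
scene [1.24472496 0.11865818 1.37346882] 472.54604322840277
blue 0.98 [190. 181.] 983 [ 0.461 -0.344  0.006] [ 0.37  -0.428 -0.005] [ 0.53  -0.264  0.102]
blue 0.93 [204. 147.] 523 [ 0.3   -0.352  0.005] [ 0.224 -0.404 -0.008] [ 0.353 -0.302  0.07 ]
blue 0.8 [132. 218.] 352 [ 0.636 -0.5    0.018] [ 0.577 -0.554 -0.006] [ 0.686 -0.463  0.07 ]
orange 0.97 [387. 223.] 1314 [0.492 0.311 0.005] [ 0.407  0.225 -0.009] [0.554 0.392 0.103]
blue_tab 0.65 [192. 183.] 1070 [ 0.46  -0.348  0.005] [ 0.37  -0.434 -0.007] [ 0.53  -0.264  0.103]
blue_tab 0.62 [130. 217.] 375 [ 0.635 -0.5    0.016] [ 0.577 -0.554 -0.006] [ 0.683 -0.463  0.07 ]
blue_tab 0.26 [313. 173.] 428 [0.354 0.057 0.048] [ 0.275  0.019 -0.002] [0.402 0.089 0.085]
liner 0.41 [252. 225.] 30 [ 0.596 -0.096  0.064] [ 0.576 -0.112  0.057] [0.602 0.018 0.068]
wash_bottle 0.57 [197. 255.] 1251 [ 0.721 -0.254  0.033] [ 0.646 -0.339 -0.007] [ 0.833 -0.19   0.175]
wash_bottle 0.56 [366. 273.] 728 [0.705 0.263 0.105] [ 0.595  0.234 -0.005] [0.724 0.315 0.17 ]
beaker 0.67 [315. 174.] 442 [0.357 0.057 0.047] [ 0.274  0.02  -0.007] [0.402 0.0
[... 2515 characters left out ...]
.052  0.032]
{'t': 1.2, 'joint_pos': array([-1.36731935e+00,  5.21997571e-02,  1.40071593e+00,  3.21527611e-05,
        1.68861191e+00, -7.03173053e-02]), 'joint_vel': array([ 0.0004658 , -0.00032329,  0.00113397, -0.00032629, -0.00158003,
       -0.00066283]), 'effort': array([-7.48887578e-05, -3.81544983e+01, -3.60308933e+01, -7.29526323e-05,
        2.84544658e-04,  6.41051926e-06]), 'tool_pos': array([ 0.1419772 , -0.50545017,  0.23131541]), 'eef_rot': array([3.11213757e+00, 4.28730297e-01, 5.68415741e-05]), 'ft_force': array([-0.43578649, -0.29410708, -0.25672184]), 'wrist_torque': array([ 0.01782478, -0.02871514, -0.0258155 ]), 'gripper_force': 0.0, 'gripper_width': 0.9984301010490804}
```

View pics/top0.png

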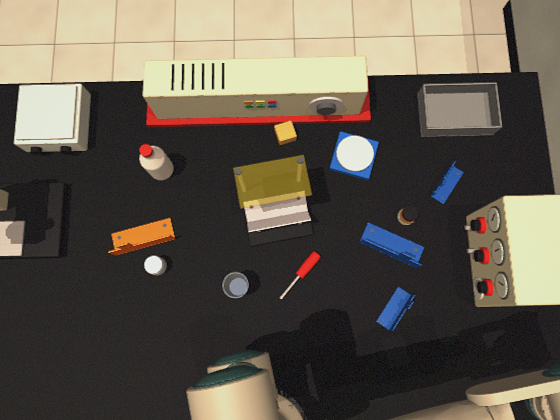

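View pics/scene0.png

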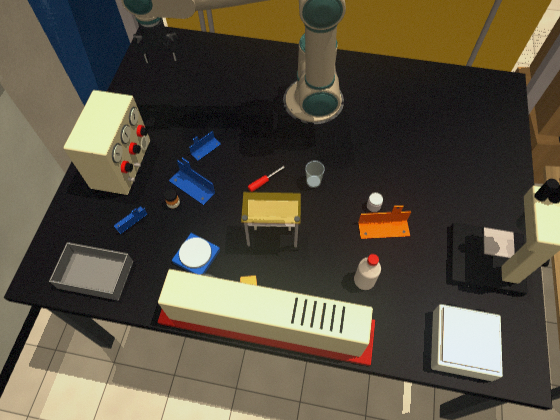

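Blue is the largest blue angle, at top-view (392,245), with the jar just beyond it at (405,215). Orange is at (139,236) with the tin in front of it. The rack is at (277,205), with the amber shield over its far side. Next I'll fit models to the depth points.

```bash
cat >> h.py <<'E'
from scipy.optimize import least_squares
def sd(P,boxes):
    ds=[]
    for lo,hi in boxes:
        lo=np.array(lo);hi=np.array(hi); q=np.abs(P-(lo+hi)/2)-(hi-lo)/2
        ds.append(np.linalg.norm(np.maximum(q,0),axis=1)+np.minimum(q.max(1),0))
    return np.min(ds,0)
def guard(s): # s=-1 blue, +1 orange
    c=.032*s
    return [([0,-.08,0],[.06,.08,.004]),([0,-.08,0],[.004,.08,.06]),([0,c-.015,.06],[.004,c+.015,.1])]
def loc(P,x): 
    R=Ro.from_euler('z',x[2]).as_matrix(); return (P-[x[0],x[1],0 if len(x)<4 else x[3]])@R
def fit(P,boxes,x0):
    f=lambda x: sd(loc(P,x),boxes)
    r=least_squares(f,x0,loss='soft_l1',f_scale=.003,x_scale=[.01,.01,.05]+[.01]*(len(x0)-3)); return r.x,np.median(np.abs(f(r.x)))
S,C=np.sin(np.radians(35)),np.cos(np.radians(35))
GX=np.array([C,0,S]);GY=np.array([0,1.,0]);GZ=np.array([-S,0,C])
RL=np.c_[GX,GY,GZ] # liner axes in rack frame
E
python3 - <<'E'
from h import *
pts={'blue':[],'orange':[],'rack':[]}
for c in ['scene','top']:
    p=np.load(c+'_p.npy');d=np.load(c+'_d.npy')
    P,u,v=cloud(c,d); hsv=cv2.cvtColor(p,cv2.COLOR_BGR2HSV)[v,u]
    h,s,V=hsv.T.astype(int)
    near=lambda a,b,r: np.hypot(P[:,0]-a,P[:,1]-b)<r
    b=near(.463,-.346,.12)&(h>100)&(h<130)&(s>100)&(P[:,2]<.12)
    o=near(.497,.31,.12)&(h>3)&(h<20)&(s>120)&(P[:,2]<.12)
    for n,m in (('blue',b),('orange',o)):
        pts[n].append(P[m])
    m=near(.56,-.05,.16)&(P[:,2]>.02)&(P[:,2]<.25); pts['rack'].append(P[m])
for n,s,x0 in (('blue',-1,(.43,-.35,-.35)),('orange',1,(.48,.31,.2))):
    for Q in pts[n]+[np.vstack(pts[n])]:
        best=min((fit(Q,guard(s),(x0[0],x0[1],y)) for y in (-.4,0,.4)),key=lambda r:r[1])
        print(n,len(Q),np.round(best,4) if 0 else (np.round(best[0],4),best[1]))
# rack: rack frame boxes: liner in tilted coordinates
def f(x,Q):
    L=loc(Q,(x[0],x[1],x[2],.028)); T=L@RL
    lin=sd(T,[([0,x[3]-.08,0],[.06,x[3]+.08,.004]),([0,x[3]-.08,0],[.004,x[3]+.08,.06]),([0,-.075,-.006],[.052,.075,0]),([-.006,-.075,-.006],[0,.075,.046])])
    sh=sd(L,[([.005,-.084,.157],[.104,.084,.162]),([.087,-.079,-.03],[.097,-.069,.157]),([.087,.069,-.03],[.097,.079,.157])])
    return np.minimum(lin,sh)
for Q in pts['rack']+[np.vstack(pts['rack'])]:
    best=min((least_squares(f,(.55,-.045,y,0),args=(Q,),loss='soft_l1',f_scale=.003) for y in(-.2,0,.2)),key=lambda r:r.cost)
    print('rack',len(Q),np.round(best.x,4),np.median(abs(f(best.x,Q))))
E
```

```text
blue 1082 (array([ 0.4382, -0.3365, -0.462 ]), np.float64(0.0012534787738875458))
blue 1467 (array([ 0.4384, -0.3325, -0.4591]), np.float64(0.0009661593303949404))
blue 2549 (array([ 0.438 , -0.3347, -0.4596]), np.float64(0.0012039848142746568))
orange 1396 (array([0.4733, 0.3032, 0.2589]), np.float64(0.001229909551150973))
orange 1441 (array([0.4724, 0.306 , 0.2517]), np.float64(0.0009627103169216221))
orange 2837 (array([0.4728, 0.3047, 0.2548]), np.float64(0.0011186251381653826))
rack 2176 [ 0.5418 -0.0477  0.1534  0.0018] 0.0013627280771086464
rack 4577 [ 0.5403 -0.0461  0.1506 -0.0018] 0.0012166450360821665
rack 6753 [ 5.409e-01 -4.750e-02  1.509e-01 -2.000e-04] 0.0012523584664449745
```

```bash
cat >> h.py <<'E'
BL=np.array([.438,-.3347,-.4596]);OR=np.array([.4728,.3047,.2548]);RK=np.array([.5409,-.0475,.1509])
def gpose(x): return Ro.from_euler('z',x[2]).as_matrix(), np.array([x[0],x[1],0])
def nest(k,dx=0,dy=0,dz=0): # nested guard pose (k-th) plus offset in guard axes, mm
    Rr=Ro.from_euler('z',RK[2]).as_matrix(); R=Rr@RL
    return R, np.array([RK[0],RK[1],.028])+R@np.array([.004*k+dx/1e3,dy/1e3,.004*k+dz/1e3])
def tool(R,p,s,h=.066,off=(0,0,0)): return np.c_[R[:,1],R[:,0],-R[:,2]], p+R@np.array([.002,.032*s,h])+np.array(off)
def rel(Rt,pt,Rc=None,pc=None,tag=''):
    if Rc is None:
        e=env.sense(); Rc=Ro.from_rotvec(e['eef_rot']).as_matrix(); pc=e['tool_pos']
    print(tag,'turn',np.round(Ro.from_matrix(Rc.T@Rt).as_rotvec(),3).tolist(),'shift',np.round(1e3*Rc.T@(pt-pc),1).tolist(),'world',np.round(pt,3).tolist())
    return Rt,pt
E
python3 - <<'E'
from h import *
d=np.load('top_d.npy');P,u,v=cloud('top',d)
for n,x in(('b',BL),('o',OR)):
    L=loc(P,x); m=(abs(L[:,0])<.02)&(abs(L[:,1])<.09)&(L[:,2]>.07)&(L[:,2]<.12); print(n,m.sum(),L[m].mean(0))
m=(P[:,0]>.1)&(P[:,0]<.5)&(P[:,1]>-.58)&(P[:,1]<-.43)&(P[:,2]>.06);print('box',m.sum(),P[m].max(0) if m.any() else'')
a=rel(*tool(*gpose(BL),-1,off=(0,0,.13)),tag='above')
rel(*tool(*gpose(BL),-1),*a,tag='down')
E
```

```text
b 49 [ 0.00060119 -0.02979109  0.09048586]
o 55 [0.00061037 0.02996864 0.08971281]
box 5816 [ 0.49987078 -0.43003742  0.55378687]
above turn [0.0, 0.0, -0.837] shift [311.2, -59.2, 35.3] world [0.426, -0.364, 0.196]
down turn [0.0, 0.0, 0.0] shift [0.0, 0.0, 130.0] world [0.426, -0.364, 0.066]
```

drive_tool([
  [[0,0,-0.105],[39,-7.4,4.4],0],
  [[0,0,-0.21],[78,-14.8,8.8],0],
  [[0,0,-0.314],[117,-22.2,13.2],0],
  [[0,0,-0.419],[156,-29.6,17.6],0],
  [[0,0,-0.523],[195,-37,22],0],
], grip_force=50)

```text
t: 1.62
tool_pos: [0.3211, -0.416, 0.2093]
eef_rot: [2.892, 1.225, 0.0]
ft_force: [0.3, -0.7, 0.2]
gripper_width: 1.001
gripper_force: 0.0
```

Run:
```python
from h import *
a=rel(*tool(*gpose(BL),-1,off=(0,0,.13)),tag='above')
```

```text
above turn [0.001, 0.0, -0.31] shift [109.9, 39.0, 13.3] world [0.426, -0.364, 0.196]
```

drive_tool([
  [[0,0,-0.104],[36.6,13,4.4],0],
  [[0,0,-0.207],[73.3,26,8.9],0],
  [[0,0,-0.31],[109.9,39,13.3],0],
  [[0,0,-0.31],[109.9,39,13.3],0],
])

```text
t: 1.95
tool_pos: [0.4289, -0.3619, 0.1946]
eef_rot: [-2.662, -1.665, -0.003]
ft_force: [-0.2, 0.5, 0.1]
gripper_width: 1.001
gripper_force: 0.0
```

Run:
```python
from h import *
p,d=snapshot('wrist'); cv2.imwrite('pics/w1.png',p); np.save('w1_d.npy',d)
a=rel(*tool(*gpose(BL),-1),tag='down')
m=camera_model('wrist')
R,p0=gpose(BL)
for q in ([.002,-.047,.1],[.002,-.017,.1],[.002,-.08,.06],[.002,.08,.06],[.06,.08,.004]):
    X=p0+R@np.array(q); c=m['R']@X+m['t']; th=np.arccos(c[2]/np.linalg.norm(c)); k=th/np.hypot(c[0],c[1]); print(q,np.round([m['cx']+m['fx']*k*c[0],m['cy']+m['fy']*k*c[1]],1))
```

```text
down turn [-0.001, -0.001, 0.001] shift [-1.2, -0.5, 129.0] world [0.426, -0.364, 0.066]
[0.002, -0.047, 0.1] [281.4 232.3]
[0.002, -0.017, 0.1] [281.5 195.6]
[0.002, -0.08, 0.06] [281.5 248.5]
[0.002, 0.08, 0.06] [281.7  70.8]
[0.06, 0.08, 0.004] [339.3  77.9]
```

View pics/w1.png

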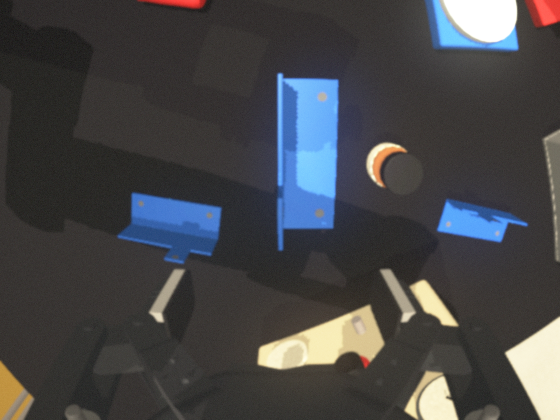

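The wrist view shows the blue leg edge running from (280,73) to (281,250). The model predicted (281.7,71) to (281.5,248.5), so the fit holds. I'll go down and grip.

drive_tool([
  [[0,0,0],[-1,-0.5,40],0],
  [[0,0,0],[-1,-0.5,80],0],
  [[0,0,0],[-1,-0.5,115],0],
  [[0,0,0],[-1,-0.5,129],0],
  [[0,0,0],[-1,-0.5,129],1],
], grip_force=50)

```text
t: 2.42
tool_pos: [0.4207, -0.3652, 0.0624]
eef_rot: [-2.668, -1.644, 0.004]
ft_force: [-0.0, 0.8, 0.6]
gripper_width: 0.885
gripper_force: 0.0
```

drive_tool([
  [[0,0,0],[0,0,0],1],
  [[0,0,0],[0,0,0],1],
  [[0,0,0],[0,0,0],1],
  [[0,0,0],[0,0,0],1],
  [[0,0,0],[0,0,0],1],
])

```text
t: 2.83
tool_pos: [0.424, -0.367, 0.0684]
eef_rot: [2.671, 1.65, 0.001]
ft_force: [-1.1, -0.6, -0.2]
gripper_width: 0.147
gripper_force: 0.0
```

drive_tool([
  [[0,0,0],[0,0,0],1],
  [[0,0,0],[0,0,0],1],
  [[0,0,0],[0,0,0],1],
])

```text
t: 3.08
tool_pos: [0.424, -0.3669, 0.0681]
eef_rot: [2.671, 1.65, 0.001]
ft_force: [0.3, -0.4, 5.8]
gripper_width: 0.036
gripper_force: 50.1
```

Run:
```python
from h import *
a=rel(*tool(*gpose(BL),-1),tag='err')
e=env.sense(); print(e['gripper_width'],e['gripper_force'])
e1=rel(*tool(*gpose(BL),-1,off=(0,0,.15)),tag='lift')
b=tool(*nest(1,12,0,120),-1)
rel(*b,*e1,tag='to pre-tilt from lift')
w=rel(b[0],b[1]+[-.05,-.06,.06],*e1,tag='via')
```

```text
err turn [0.002, 0.001, -0.004] shift [3.1, 0.2, 2.1] world [0.426, -0.364, 0.066]
0.03590332593021941 50.14957845211029
lift turn [0.002, 0.001, -0.004] shift [3.0, 0.5, -147.9] world [0.426, -0.364, 0.216]
to pre-tilt from lift turn [-0.592, 0.186, -0.591] shift [254.8, -96.0, 22.0] world [0.453, -0.093, 0.194]
via turn [-0.592, 0.186, -0.591] shift [178.8, -114.2, -38.0] world [0.403, -0.153, 0.254]
```

drive_tool([
  [[0,0,0],[0,0,-15],1],
  [[0,0,0],[0,0,-45],1],
  [[0,0,0],[0,0,-80],1],
  [[0,0,0],[0,0,-115],1],
  [[0,0,0],[0,0,-150],1],
])

```text
t: 3.5
tool_pos: [0.423, -0.3659, 0.2176]
eef_rot: [-2.671, -1.65, 0.001]
ft_force: [-0.5, -0.5, -1.9]
gripper_width: 0.038
gripper_force: 49.0
```

```bash
sed -i 's/def tool(R,p,s,h=.066,off=(0,0,0)): .*/def tool(R,p,s,h=.066,off=(0,0,0),gy=0): return np.c_[R[:,1],R[:,0],-R[:,2]], p+R@np.array([.002,.032*s+gy,h])+np.array(off)/' h.py
python3 - <<'E'
from h import *
e=env.sense(); print(e['tool_pos'],e['gripper_width'],e['gripper_force'],e['ft_force'],e['joint_pos'])
b=tool(*nest(1,12,0,120),-1,h=.068,gy=-.003)
w=rel(b[0],b[1]+[-.05,-.04,.06],tag='via')
rel(*b,*w,tag='pre')
E
```

```text
[ 0.42298598 -0.36591515  0.21756534] 0.03753534274775966 49.04313683509827 [-0.51098881 -0.53415824 -1.9443239 ] [-7.79140536e-01  1.54980711e-01  1.31774921e+00 -1.30292996e-04
  1.67114006e+00 -3.15157260e-01]
via turn [-0.593, 0.187, -0.596] shift [195.8, -121.7, -37.7] world [0.402, -0.136, 0.256]
pre turn [0.0, 0.0, 0.0] shift [32.0, 11.0, 81.0] world [0.452, -0.096, 0.196]
```

drive_tool([
  [[-0.081,0.025,-0.081],[27,-17,-8],1],
  [[-0.165,0.052,-0.166],[55,-34,-16],1],
  [[-0.25,0.079,-0.252],[83,-51,-24],1],
  [[-0.335,0.106,-0.337],[111,-69,-31],1],
  [[-0.42,0.132,-0.422],[139,-86,-38],1],
])

```text
t: 3.92
tool_pos: [0.4083, -0.2019, 0.2546]
eef_rot: [2.021, 1.96, 0.476]
ft_force: [-0.2, 0.7, -1.1]
gripper_width: 0.038
gripper_force: 49.2
```

Run:
```python
from h import *
e=env.sense(); print(e['joint_pos'])
b=tool(*nest(1,12,0,120),-1,h=.068,gy=-.003)
w=rel(b[0],b[1]+[-.05,-.04,.06],tag='via')
rel(*b,tag='pre')
```

```text
[-0.72895269 -0.44690717  1.83914563  0.30928313  1.43506553 -0.69151719]
via turn [-0.169, 0.054, -0.169] shift [65.2, -7.8, -2.1] world [0.402, -0.136, 0.256]
pre turn [-0.169, 0.054, -0.169] shift [104.1, 10.6, 74.4] world [0.452, -0.096, 0.196]
```

drive_tool([
  [[-0.085,0.027,-0.085],[33,-4,-1],1],
  [[-0.169,0.054,-0.169],[65,-8,-2],1],
  [[-0.169,0.054,-0.169],[85,1,35],1],
  [[-0.169,0.054,-0.169],[104,10.6,74],1],
  [[-0.169,0.054,-0.169],[104,10.6,74],1],
])

```text
t: 4.33
tool_pos: [0.4516, -0.0946, 0.1905]
eef_rot: [1.75, 2.032, 0.636]
ft_force: [-1.5, 1.0, -3.8]
gripper_width: 0.038
gripper_force: 49.8
```

drive_tool([
  [[0,0,0],[0,0,0],1],
  [[0,0,0],[0,0,0],1],
])

```text
t: 4.5
tool_pos: [0.4522, -0.0984, 0.1962]
eef_rot: [1.747, 2.026, 0.635]
ft_force: [-0.0, 0.0, -0.8]
gripper_width: 0.036
gripper_force: 49.8
```

Run:
```python
from h import *
p,d=snapshot('wrist'); cv2.imwrite('pics/w2.png',p); np.save('w2_d.npy',d)
e=env.sense(); print(e['joint_pos'],e['ft_force'],e['gripper_width'])
b=tool(*nest(1,12,0,120),-1,h=.068,gy=-.003)
w=rel(*b,tag='pre'); 
m=camera_model('wrist')
def pr(X):
    c=m['R']@X+m['t']; th=np.arccos(c[2]/np.linalg.norm(c)); k=th/np.hypot(c[0],c[1]); return np.round([m['cx']+m['fx']*k*c[0],m['cy']+m['fy']*k*c[1]],1)
R,p0=nest(0)
for q in ([0,-.08,.06],[0,.08,.06],[.06,.08,.004],[.06,-.08,.004],[.004,.08,.004]): print('liner',q,pr(p0+R@np.array(q)))
Rt=Ro.from_rotvec(e['eef_rot']).as_matrix(); Rg=np.c_[Rt[:,1],Rt[:,0],-Rt[:,2]]; pg=e['tool_pos']-Rg@np.array([.002,-.035,.068])
for q in ([0,-.08,.06],[0,.08,.06],[.06,.08,.004],[.06,-.08,.004]): print('blue',q,pr(pg+Rg@np.array(q)))
```

```text
[-0.51080358 -0.55124178  2.06918008  0.39239161  1.15004097 -0.7318142 ] [ 0.56744212 -0.62189419 -1.64245146] 0.03703155029229774
pre turn [-0.003, 0.003, -0.004] shift [2.7, -1.0, 1.1] world [0.452, -0.096, 0.196]
liner [0, -0.08, 0.06] [262.5 242.3]
liner [0, 0.08, 0.06] [259.4  62.6]
liner [0.06, 0.08, 0.004] [323.6  69.9]
liner [0.06, -0.08, 0.004] [320.5 220.9]
liner [0.004, 0.08, 0.004] [267.4  69.4]
blue [0, -0.08, 0.06] [279.2 333.2]
blue [0, 0.08, 0.06] [278.6  34.3]
blue [0.06, 0.08, 0.004] [374.3  57.1]
blue [0.06, -0.08, 0.004] [359.6 283. ]
```

View pics/w2.png

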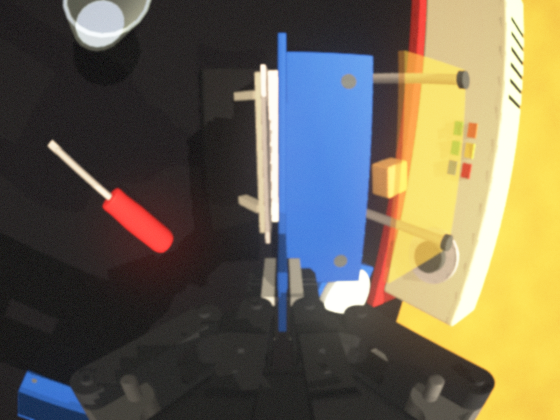

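Blue appears where predicted in the grip: its edge runs from (282,34) to (282,331). The liner's steep edge, from (263,66) to (268,242), is within 2 px lengthwise of the model, so the ends are aligned. Now I'll slide it down along the steep side.

drive_tool([
  [[-0.003,0.003,-0.004],[2.7,-1,20],1],
  [[-0.003,0.003,-0.004],[2.7,-1,40],1],
  [[-0.003,0.003,-0.004],[2.7,-1,60],1],
  [[-0.003,0.003,-0.004],[2.7,-1,80],1],
  [[-0.003,0.003,-0.004],[2.7,-1,95],1],
])

```text
t: 4.97
tool_pos: [0.5055, -0.0893, 0.1177]
eef_rot: [1.742, 2.025, 0.639]
ft_force: [0.3, -0.4, -2.2]
gripper_width: 0.037
gripper_force: 49.8
```

drive_tool([
  [[0,0,0],[0,0,5],1],
  [[0,0,0],[0,0,10],1],
  [[0,0,0],[0,0,12],1],
  [[0,0,0],[0,0,12],1],
  [[0,0,0],[0,0,12],1],
])

```text
t: 5.38
tool_pos: [0.512, -0.0874, 0.109]
eef_rot: [1.74, 2.025, 0.64]
ft_force: [-0.2, -0.3, -2.6]
gripper_width: 0.034
gripper_force: 49.7
```

Run:
```python
from h import *
e=env.sense(); print(e['joint_pos'],e['ft_force'],e['gripper_width'])
rel(*tool(*nest(1),-1,h=.068,gy=-.003),tag='home')
for c in ['top','scene']:
    p,d=snapshot(c); cv2.imwrite(f'pics/{c}1.png',p); np.save(f'{c}1_d.npy',d); np.save(f'{c}1_p.npy',p)
    P,u,v=cloud(c,d); h,s,V=cv2.cvtColor(p,cv2.COLOR_BGR2HSV)[v,u].T.astype(int)
    L=loc(P,(*RK,.028)); T=L@RL
    b=(h>100)&(h<130)&(s>100)&(abs(T[:,1])<.1)&(T[:,2]<.15)&(T[:,2]>-.01)&(T[:,0]<.09)&(T[:,0]>-.01); Q=T[b]
    f=lambda x: sd((Q-[x[0],x[1],x[2]])@Ro.from_rotvec([x[3],x[4],x[5]]).as_matrix(),guard(-1))
    r=least_squares(f,[.015,0,.015,0,0,0],loss='soft_l1',f_scale=.003,x_scale=[.01]*3+[.05]*3); print(c,len(Q),np.round(r.x,4),np.median(abs(r.fun)))
```

```text
[-0.40644887 -0.27194878  2.05389293  0.41098158  0.86520842 -0.7472098 ] [-0.17543047 -0.30823192 -2.56859217] 0.03383990618619803
home turn [0.002, -0.0, 0.0] shift [0.1, -12.2, 14.2] world [0.51, -0.088, 0.09]
top 1305 [ 0.0153  0.0001  0.0201 -0.0048  0.0059  0.0004] 0.0008768969768998503
scene 14 [ 0.0127 -0.016   0.0166 -0.2143  0.1684 -0.781 ] 0.00048613770361501324
```

drive_tool([
  [[0,0,0],[0,0,4],1],
  [[0,0,0],[0,0,8],1],
  [[0,0,0],[0,-4,12],1],
  [[0,0,0],[0,-8,13],1],
  [[0,0,0],[0,-9,13],1],
])

```text
t: 5.9
tool_pos: [0.5116, -0.0867, 0.0914]
eef_rot: [1.742, 2.027, 0.641]
ft_force: [3.4, 1.8, -1.4]
gripper_width: 0.04
gripper_force: 49.6
```

drive_tool([
  [[0,0,0],[0,-1,0],1],
  [[0,0,0],[0,-2,1],1],
  [[0,0,0],[0,-2,2],1],
  [[0,0,0],[0,-2,2],1],
])

```text
t: 6.23
tool_pos: [0.5121, -0.0876, 0.0907]
eef_rot: [1.739, 2.025, 0.64]
ft_force: [1.1, -1.7, 3.4]
gripper_width: 0.037
gripper_force: 50.5
```

drive_tool([
  [[0,0,0],[0,0,1],1],
  [[0,0,0],[0,0,1],1],
  [[0,0,0],[0,0,1],1],
])

```text
t: 6.48
tool_pos: [0.5125, -0.0878, 0.0906]
eef_rot: [1.739, 2.025, 0.64]
ft_force: [-14.0, -2.0, 15.2]
gripper_width: 0.039
gripper_force: 53.5
```

```bash
cat >> h.py <<'E'
def nestfit(s,hl,hh,x0):
    c='top';p,d=snapshot(c); P,u,v=cloud(c,d); h,sa,V=cv2.cvtColor(p,cv2.COLOR_BGR2HSV)[v,u].T.astype(int)
    T=loc(P,(*RK,.028))@RL
    b=(h>hl)&(h<hh)&(sa>110)&(abs(T[:,1])<.1)&(T[:,2]<.15)&(T[:,2]>-.01)&(T[:,0]<.08)&(T[:,0]>-.01); Q=T[b]
    f=lambda x: sd((Q-[x[0],x[1],x[2]])@Ro.from_rotvec([x[3],x[4],x[5]]).as_matrix(),guard(s))
    r=least_squares(f,x0,loss='soft_l1',f_scale=.003,x_scale=[.01]*3+[.05]*3); print('fit',len(Q),np.round(r.x,4),np.median(abs(r.fun)))
    return p,d
E
python3 - <<'E'
from h import *
e=env.sense(); print(e['joint_pos'],RL.T@Ro.from_euler('z',-RK[2]).apply(e['ft_force']))
rel(*tool(*nest(1),-1,h=.068,gy=-.003),tag='home')
p,d=nestfit(-1,100,130,[.006,0,.006,0,0,0]); cv2.imwrite('pics/t2.png',cv2.resize(p[140:270,200:360],None,fx=4,fy=4))
E
```

```text
[-0.40642242 -0.24106427  2.06951553  0.42748637  0.8216421  -0.77345502] [-2.84346291  0.10312666 20.59466667]
home turn [0.002, 0.001, 0.001] shift [0.5, -1.9, -1.1] world [0.51, -0.088, 0.09]
fit 1341 [0.0052 0.001  0.0046 0.0086 0.0017 0.0068] 0.0009172758655070102
```

View pics/t2.png

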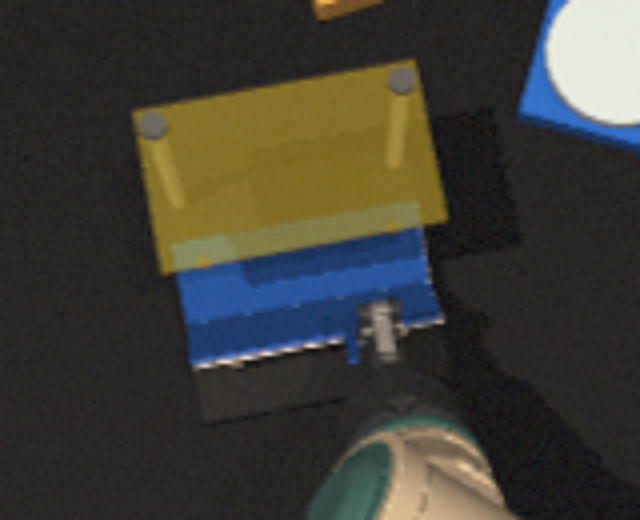

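The crop shows blue lying in the V with its ends in line with the liner's white edge, about 1 mm from home. I'll push 2 mm more toward the steep side, then release.

drive_tool([
  [[0,0,0],[0,-1,-0.5],1],
  [[0,0,0],[0,-2,-0.5],1],
  [[0,0,0],[0,-2.5,0],1],
  [[0,0,0],[0,-2.5,0],1],
])

```text
t: 6.87
tool_pos: [0.512, -0.0879, 0.0904]
eef_rot: [1.736, 2.022, 0.643]
ft_force: [2.2, 0.1, 8.7]
gripper_width: 0.04
gripper_force: 51.1
```

drive_tool([
  [[0,0,0],[0,0,0],0.95],
  [[0,0,0],[0,1,-1],0.8],
  [[0,0,0],[0,1,-1],0.6],
  [[0,0,0],[0,1,-1],0.6],
  [[0,0,0],[0,1,-1],0.6],
], grip_force=20)

```text
t: 7.28
tool_pos: [0.5097, -0.087, 0.0878]
eef_rot: [1.742, 2.028, 0.639]
ft_force: [-0.1, 0.0, 0.1]
gripper_width: 0.4
gripper_force: 0.0
```

drive_tool([
  [[0,0,0],[0,0,0],0.5],
  [[0,0,0],[0,0,0],0.5],
  [[0,0,0],[0,0,0],0.5],
  [[0,0,0],[0,0,0],0.5],
])

```text
t: 7.62
tool_pos: [0.5101, -0.0871, 0.0884]
eef_rot: [1.741, 2.027, 0.64]
ft_force: [0.3, 0.1, -0.1]
gripper_width: 0.498
gripper_force: 0.0
```

Run:
```python
from h import *
e=env.sense(); print(e['ft_force'],e['gripper_width'])
nestfit(-1,100,130,[.006,0,.006,0,0,0])
```

```text
[ 0.32181154  0.06130556 -0.05014943] 0.4978447761718767
fit 1333 [0.0044 0.0004 0.0051 0.0057 0.0076 0.0125] 0.0009648190157336349
```

drive_tool([
  [[0,0,0],[0,0,-15],0.5],
  [[0,0,0],[0,0,-45],0.5],
  [[0,0,0],[0,0,-80],0.3],
  [[0,0,0],[0,0,-115],0],
  [[0,0,0],[0,0,-130],0],
])

```text
t: 8.08
tool_pos: [0.4359, -0.0991, 0.1993]
eef_rot: [1.737, 2.023, 0.64]
ft_force: [0.1, -0.7, 1.3]
gripper_width: 0.901
gripper_force: 0.0
```

drive_tool([
  [[0,0,0],[0,0,0],0],
])

```text
t: 8.17
tool_pos: [0.4367, -0.0996, 0.1994]
eef_rot: [1.736, 2.021, 0.64]
ft_force: [0.7, 0.5, 0.6]
gripper_width: 0.996
gripper_force: 0.0
```

Run:
```python
from h import *
e=env.sense(); print(e['tool_pos'],e['joint_pos'])
nestfit(-1,100,130,[.006,0,.006,0,0,0])
rel(*tool(*gpose(OR),1,off=(0,0,.13)),tag='above')
```

```text
[ 0.43673291 -0.09957805  0.19941655] [-0.54104541 -0.61293341  2.10526314  0.40773272  1.17785518 -0.75912156]
fit 1516 [ 0.0059  0.0011  0.0048  0.0066 -0.0031 -0.0111] 0.0010263768854181859
above turn [0.614, 0.034, -0.101] shift [426.0, 77.4, 54.6] world [0.467, 0.336, 0.196]
```

drive_tool([
  [[0.12,0.007,-0.02],[38,7,5],0],
  [[0.24,0.013,-0.04],[76,14,10],0],
  [[0.36,0.02,-0.06],[114,20.7,14.6],0],
  [[0.48,0.027,-0.08],[152,27.6,19.5],0],
  [[0.6,0.033,-0.1],[190,34.5,24.4],0],
])

```text
t: 8.63
tool_pos: [0.4495, 0.0985, 0.194]
eef_rot: [1.914, 2.479, 0.016]
ft_force: [1.6, -1.7, 1.6]
gripper_width: 0.999
gripper_force: 0.0
```

Run:
```python
from h import *
rel(*tool(*gpose(OR),1,off=(0,0,.13)),tag='above')
```

```text
above turn [0.014, 0.001, 0.001] shift [225.6, 76.8, -1.2] world [0.467, 0.336, 0.196]
```

drive_tool([
  [[0.014,0,0],[38,13,0],0],
  [[0.014,0,0],[76,26,0],0],
  [[0.014,0,0],[114,39,-1],0],
  [[0.014,0,0],[152,52,-1],0],
  [[0.014,0,0],[190,65,-1],0],
])

```text
t: 9.05
tool_pos: [0.464, 0.2987, 0.1945]
eef_rot: [1.92, 2.485, 0.003]
ft_force: [1.3, -0.6, -0.4]
gripper_width: 0.998
gripper_force: 0.0
```

drive_tool([
  [[0,0,0],[35,12,0],0],
  [[0,0,0],[35,12,0],0],
  [[0,0,0],[35,12,0],0],
  [[0,0,0],[35,12,0],0],
])

```text
t: 9.38
tool_pos: [0.4671, 0.3328, 0.1953]
eef_rot: [1.92, 2.484, 0.003]
ft_force: [0.5, -0.5, -0.1]
gripper_width: 1.0
gripper_force: 0.0
```

Run:
```python
from h import *
p,d=snapshot('wrist'); cv2.imwrite('pics/w3.png',p)
e=env.sense(); print(e['joint_pos'])
rel(*tool(*gpose(OR),1),tag='down')
m=camera_model('wrist')
R,p0=gpose(OR)
for q in ([.002,-.08,.06],[.002,.08,.06],[.06,.08,.004],[.06,-.08,.004]):
    X=p0+R@np.array(q); c=m['R']@X+m['t']; th=np.arccos(c[2]/np.linalg.norm(c)); k=th/np.hypot(c[0],c[1]); print(q,np.round([m['cx']+m['fx']*k*c[0],m['cy']+m['fy']*k*c[1]],1))
```

```text
[ 5.54104866e-01  1.98354779e-01  1.31178628e+00 -9.36001596e-04
  1.62790620e+00  3.00424647e-01]
down turn [0.004, -0.0, -0.001] shift [3.9, -0.2, 130.1] world [0.467, 0.336, 0.066]
[0.002, -0.08, 0.06] [281.9 299.7]
[0.002, 0.08, 0.06] [281.7 139.7]
[0.06, 0.08, 0.004] [337.8 134.5]
[0.06, -0.08, 0.004] [330.8 272.4]
```

View pics/w3.png

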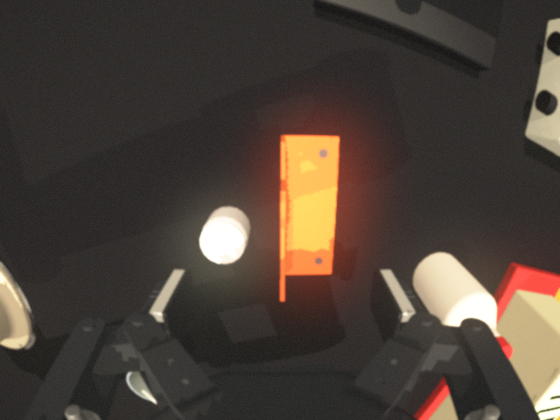

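The orange edge runs from (282,136) to (282,301), which matches the model. The tin at (225,235) and the bottle at (455,290) are clear of the fingers.

drive_tool([
  [[0.004,0,0],[4,0,40],0],
  [[0.004,0,0],[4,0,80],0],
  [[0.004,0,0],[4,0,115],0],
  [[0.004,0,0],[4,0,128],0],
  [[0.004,0,0],[4,0,128],0.3],
], grip_force=50)

```text
t: 9.85
tool_pos: [0.4655, 0.3349, 0.0657]
eef_rot: [-1.923, -2.482, 0.008]
ft_force: [-0.5, -0.5, 0.0]
gripper_width: 0.879
gripper_force: 0.0
```

drive_tool([
  [[0,0,0],[0,0,0],1],
  [[0,0,0],[0,0,0],1],
  [[0,0,0],[0,0,0],1],
  [[0,0,0],[0,0,0],1],
  [[0,0,0],[0,0,0],1],
])

```text
t: 10.27
tool_pos: [0.4678, 0.3374, 0.0711]
eef_rot: [1.922, 2.484, 0.007]
ft_force: [0.2, -0.4, -0.2]
gripper_width: 0.146
gripper_force: 0.0
```

drive_tool([
  [[0,0,0],[0,0,0],1],
  [[0,0,0],[0,0,0],1],
  [[0,0,0],[0,0,0],1],
])

```text
t: 10.52
tool_pos: [0.4676, 0.3373, 0.0704]
eef_rot: [1.922, 2.484, 0.005]
ft_force: [-0.7, -0.1, 4.5]
gripper_width: 0.033
gripper_force: 54.1
```

Run:
```python
from h import *
a=rel(*tool(*gpose(OR),1),tag='err')
e=env.sense(); print(e['gripper_width'],e['gripper_force'])
```

```text
err turn [0.003, -0.001, -0.001] shift [-0.9, -1.2, 4.4] world [0.467, 0.336, 0.066]
0.03331018392366959 54.051586389541626
```

drive_tool([
  [[0,0,0],[0,0,-15],1],
  [[0,0,0],[0,0,-45],1],
  [[0,0,0],[0,0,-80],1],
  [[0,0,0],[0,0,-115],1],
  [[0,0,0],[0,0,-150],1],
])

```text
t: 10.93
tool_pos: [0.4664, 0.3365, 0.2202]
eef_rot: [-1.922, -2.484, -0.0]
ft_force: [0.6, -0.1, -1.8]
gripper_width: 0.035
gripper_force: 53.0
```

Run:
```python
from h import *
e=env.sense(); print(e['tool_pos'],e['gripper_width'],e['gripper_force'])
b=tool(*nest(2,12,0,120),1,h=.069,gy=.001)
w=rel(b[0],b[1]+[-.05,.04,.06],tag='via')
rel(*b,*w,tag='pre')
```

```text
[0.46639168 0.33649919 0.22023681] 0.035124432949334906 53.03278863430023
via turn [-0.611, -0.032, 0.1] shift [-296.5, -153.8, -41.9] world [0.392, 0.011, 0.262]
pre turn [0.0, 0.0, 0.0] shift [-47.1, 1.2, 74.1] world [0.442, -0.029, 0.202]
```

drive_tool([
  [[-0.12,-0.006,0.02],[-33,-17,-6],1],
  [[-0.24,-0.012,0.04],[-66,-34,-12],1],
  [[-0.36,-0.019,0.06],[-99,-51,-18],1],
  [[-0.48,-0.025,0.08],[-132,-68,-22],1],
  [[-0.6,-0.031,0.1],[-165,-85,-26],1],
])

```text
t: 11.35
tool_pos: [0.4282, 0.1665, 0.244]
eef_rot: [1.773, 2.091, 0.567]
ft_force: [-0.4, -0.7, -0.9]
gripper_width: 0.037
gripper_force: 53.1
```

Run:
```python
from h import *
e=env.sense(); print(e['tool_pos'],e['joint_pos'],e['gripper_width'])
b=tool(*nest(2,12,0,120),1,h=.069,gy=.001)
w=rel(b[0],b[1]+[-.05,.04,.06],tag='via')
rel(*b,tag='pre')
```

```text
[0.42819295 0.16652155 0.24402   ] [ 0.34794116 -0.55903609  1.95781835 -0.10023524  1.2214795   0.19323934] 0.03664194489149303
via turn [-0.08, -0.006, 0.011] shift [-147.7, -43.6, -46.2] world [0.392, 0.011, 0.262]
pre turn [-0.08, -0.006, 0.011] shift [-195.3, -37.1, 27.3] world [0.442, -0.029, 0.202]
```

drive_tool([
  [[-0.04,-0.003,0.005],[-37,-11,-11],1],
  [[-0.08,-0.006,0.011],[-74,-22,-22],1],
  [[-0.08,-0.006,0.011],[-111,-33,-33],1],
  [[-0.08,-0.006,0.011],[-147,-43,-40],1],
  [[-0.08,-0.006,0.011],[-165,-41,-14],1],
])

```text
t: 11.77
tool_pos: [0.4136, -0.0058, 0.2422]
eef_rot: [1.738, 2.017, 0.639]
ft_force: [1.8, 0.3, -0.7]
gripper_width: 0.038
gripper_force: 53.1
```

drive_tool([
  [[0,0,0],[-15,2,20],1],
  [[0,0,0],[-30,4,41],1],
  [[0,0,0],[-30,4,41],1],
  [[0,0,0],[-30,4,41],1],
  [[0,0,0],[-30,4,41],1],
])

```text
t: 12.18
tool_pos: [0.4445, -0.0274, 0.2047]
eef_rot: [1.744, 2.03, 0.635]
ft_force: [-0.2, 0.3, -1.3]
gripper_width: 0.039
gripper_force: 53.1
```

Run:
```python
from h import *
e=env.sense(); print(e['tool_pos'],e['joint_pos'],e['gripper_width'])
rel(*tool(*nest(2,12,0,120),1,h=.069,gy=.001),tag='pre')
nestfit(1,3,20,[.02,0,.128,0,0,0])
```

```text
[ 0.44450987 -0.02735773  0.20474555] [-0.30492555 -0.65863806  2.11773192  0.28008241  1.14157351 -0.50241781] 0.038543919600903094
pre turn [-0.005, -0.001, 0.0] shift [-1.4, -3.8, 0.7] world [0.442, -0.029, 0.202]
fit 1640 [ 0.0229  0.0011  0.1282  0.0002 -0.0076  0.002 ] 0.0010031114175502202
```

drive_tool([
  [[-0.005,0,0],[-0.5,-1,20],1],
  [[-0.005,0,0],[-0.5,-1,40],1],
  [[-0.005,0,0],[-0.5,-1,60],1],
  [[-0.005,0,0],[-0.5,-1,80],1],
  [[-0.005,0,0],[-0.5,-1,95],1],
])

```text
t: 12.65
tool_pos: [0.498, -0.0191, 0.126]
eef_rot: [1.739, 2.027, 0.641]
ft_force: [-0.1, -0.1, -1.8]
gripper_width: 0.035
gripper_force: 53.1
```

drive_tool([
  [[0,0,0],[0,0,5],1],
  [[0,0,0],[0,0,10],1],
  [[0,0,0],[0,0,12],1],
  [[0,0,0],[0,0,12],1],
  [[0,0,0],[0,0,12],1],
])

```text
t: 13.07
tool_pos: [0.5046, -0.0192, 0.1174]
eef_rot: [1.74, 2.025, 0.64]
ft_force: [0.4, -0.6, -1.7]
gripper_width: 0.034
gripper_force: 53.1
```

Run:
```python
from h import *
e=env.sense(); print(e['ft_force'],e['gripper_width'])
rel(*tool(*nest(2),1,h=.069,gy=.001),tag='home')
nestfit(1,3,20,[.02,0,.02,0,0,0])
nestfit(-1,100,130,[.004,0,.004,0,0,0])
```

```text
[ 0.39088878 -0.56765821 -1.69216895] 0.034463919543080146
home turn [0.002, 0.0, 0.001] shift [-0.5, -15.4, 14.3] world [0.5, -0.02, 0.097]
fit 1198 [ 0.0224  0.0012  0.0226  0.0003  0.0139 -0.0007] 0.0009173101466144412
fit 226 [ 0.0039 -0.0001  0.0057 -0.0046  0.0136  0.011 ] 0.0007439753568715772
```

drive_tool([
  [[0,0,0],[-0.5,0,4],1],
  [[0,0,0],[-0.5,-2,8],1],
  [[0,0,0],[-0.5,-6,11],1],
  [[0,0,0],[-0.5,-10,12],1],
  [[0,0,0],[-0.5,-12,12],1],
])

```text
t: 13.58
tool_pos: [0.5014, -0.0201, 0.0993]
eef_rot: [1.741, 2.026, 0.64]
ft_force: [0.7, 0.2, -1.9]
gripper_width: 0.035
gripper_force: 53.1
```

drive_tool([
  [[0,0,0],[0,-1,1],1],
  [[0,0,0],[0,-2,2],1],
  [[0,0,0],[0,-3,2],1],
  [[0,0,0],[0,-3,2],1],
])

```text
t: 13.92
tool_pos: [0.5014, -0.0209, 0.0985]
eef_rot: [1.738, 2.023, 0.641]
ft_force: [-6.7, -3.6, 10.0]
gripper_width: 0.036
gripper_force: 55.4
```

drive_tool([
  [[0,0,0],[0,-0.5,1],1],
  [[0,0,0],[0,-0.5,1],1],
  [[0,0,0],[0,-0.5,1],1],
])

```text
t: 14.17
tool_pos: [0.5017, -0.0209, 0.0986]
eef_rot: [1.737, 2.023, 0.641]
ft_force: [-21.9, -3.6, 23.8]
gripper_width: 0.04
gripper_force: 58.5
```

Run:
```python
from h import *
e=env.sense(); print(RL.T@Ro.from_euler('z',-RK[2]).apply(e['ft_force']),e['gripper_width'])
rel(*tool(*nest(2),1,h=.069,gy=.001),tag='home')
nestfit(1,3,20,[.01,0,.01,0,0,0])
```

```text
[-4.55273825 -0.22571831 32.21642252] 0.04016390264559874
home turn [0.005, 0.002, 0.002] shift [0.8, -2.0, 0.8] world [0.5, -0.02, 0.097]
fit 1337 [0.0094 0.0005 0.0091 0.0098 0.0104 0.0023] 0.0008874578999335365
```

drive_tool([
  [[0,0,0],[0,-1,-1],1],
  [[0,0,0],[0,-2,-1],1],
  [[0,0,0],[0,-2.5,-0.5],1],
  [[0,0,0],[0,-2.5,-0.5],1],
])

```text
t: 14.55
tool_pos: [0.5004, -0.021, 0.0978]
eef_rot: [1.735, 2.021, 0.644]
ft_force: [-3.6, -0.4, 11.9]
gripper_width: 0.035
gripper_force: 55.6
```

drive_tool([
  [[0,0,0],[0,0,0],0.95],
  [[0,0,0],[0,1,-1],0.8],
  [[0,0,0],[0,1,-1],0.6],
  [[0,0,0],[0,1,-1],0.6],
  [[0,0,0],[0,1,-1],0.6],
], grip_force=20)

```text
t: 14.97
tool_pos: [0.498, -0.0205, 0.0948]
eef_rot: [1.742, 2.027, 0.639]
ft_force: [0.7, 0.6, 0.2]
gripper_width: 0.405
gripper_force: 0.0
```

drive_tool([
  [[0,0,0],[0,0,0],0.5],
  [[0,0,0],[0,0,0],0.5],
  [[0,0,0],[0,0,0],0.5],
  [[0,0,0],[0,0,0],0.5],
])

```text
t: 15.3
tool_pos: [0.4983, -0.0205, 0.0953]
eef_rot: [1.741, 2.026, 0.639]
ft_force: [0.2, 0.5, -0.3]
gripper_width: 0.5
gripper_force: 0.0
```

Run:
```python
from h import *
e=env.sense(); print(e['ft_force'],e['gripper_width'])
nestfit(1,3,20,[.01,0,.01,0,0,0])
```

```text
[ 0.23625428  0.48307971 -0.31649203] 0.5000069428978516
fit 1343 [ 0.0083  0.0001  0.0096  0.0104  0.0414 -0.001 ] 0.001006951804829002
```

drive_tool([
  [[0,0,0],[0,0,-15],0.5],
  [[0,0,0],[0,0,-45],0.5],
  [[0,0,0],[0,0,-80],0.3],
  [[0,0,0],[0,0,-115],0.3],
  [[0,0,0],[0,0,-130],0.3],
])

```text
t: 15.77
tool_pos: [0.4241, -0.0322, 0.2063]
eef_rot: [1.736, 2.022, 0.641]
ft_force: [1.0, -0.2, 1.0]
gripper_width: 0.701
gripper_force: 0.0
```

drive_tool([
  [[0,0,0],[-40,0,-20],0.3],
  [[0,0,0],[-40,0,-20],0.3],
  [[0,0,0],[-40,0,-20],0.3],
])

```text
t: 16.02
tool_pos: [0.4193, -0.0754, 0.2195]
eef_rot: [1.744, 2.02, 0.638]
ft_force: [1.1, 0.3, -0.4]
gripper_width: 0.698
gripper_force: 0.0
```

Run:
```python
from h import *
p,d=nestfit(1,3,20,[.01,0,.01,0,0,0])
nestfit(-1,100,130,[.004,0,.004,0,0,0])
cv2.imwrite('pics/t3.png',cv2.resize(p[140:270,200:360],None,fx=4,fy=4,interpolation=cv2.INTER_CUBIC))
w,wd=snapshot('wrist'); cv2.imwrite('pics/w4.png',w)
```

```text
fit 1505 [ 0.0087  0.0003  0.0086  0.0099 -0.0021  0.0132] 0.0008854395539471963
fit 97 [ 0.0048 -0.003   0.0065 -0.0378 -0.0033  0.0183] 0.0006717171660898234
```

View pics/t3.png

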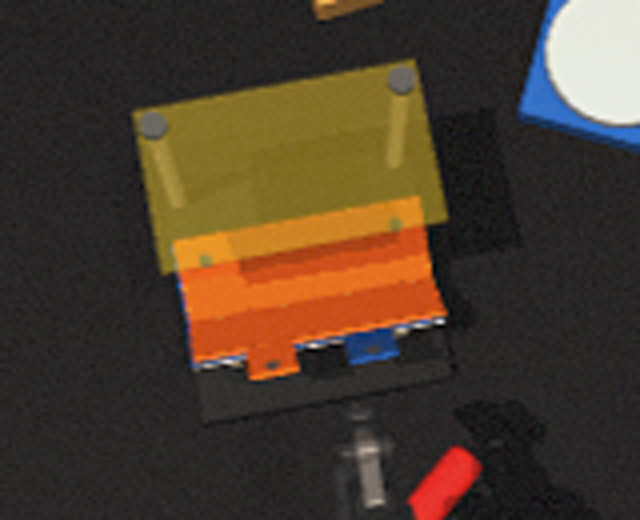

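View pics/w4.png

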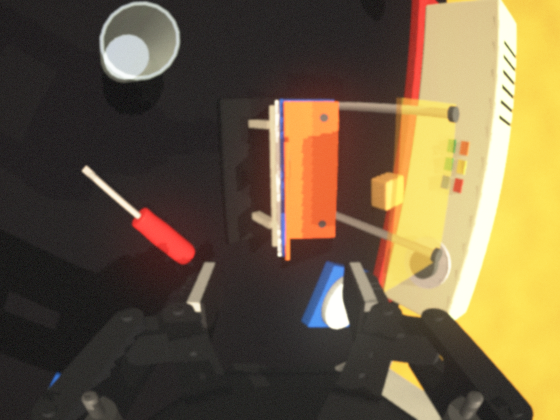

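The top view shows all three nested, with both tabs on the steep side and the ends flush within about 2 mm. In the wrist view the far ends sit together near row 100 and the gripper is clear. I'm handing in.

```bash
python3 -c "
from station import env
print(env.close_job())"
```

```text
the job is handed in; nothing more can be done
None
```

The blue guard is nested in the aluminium one and the orange in the blue, tabbed legs on the steep side, seated to about 1 mm and ends flush within about 3 mm by the camera fits; the gripper is clear, the job was handed in at about 16 s of the 61 s, and no verdict was returned.

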